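# Load the sample carrier

### The job

Load the sample carrier for the cold store: put the three wide-mouth jars into it, each standing upright on the floor of the round holder of its own size (large in large, medium in medium, small in small). Keep the jars upright all the way and set them down gently, without dropping them. The three narrow-necked bottles do not belong: leave them standing where they are.

Things in the scene. Friction and masses are not known exactly. Their poses are not given: they have to be found in the camera images.
- carrier: The sample carrier: a low open aluminium tray 300 mm (its x) by 116 mm (its y), walls 34 mm high, with a small steel loop at each end (350 mm over the loops, 34 mm high). It is fixed to the bench. Origin: centre of its underside, z up. Three round grey holders of different size stand in it in one row along its x axis, 90 mm apart, in changing order.
- holder_large_floor (a point): The large holder: a round grey plastic cup fixed in the carrier, inside diameter 78 mm, outside 84 mm, for the large jar. The point is the centre of its inner floor, 7 mm above the bench; its rim is 20 mm above this point; z up.
- holder_medium_floor (a point): The medium holder: a round grey plastic cup fixed in the carrier, inside diameter 61 mm, outside 67 mm, for the medium jar. The point is the centre of its inner floor, 7 mm above the bench; its rim is 20 mm above this point; z up.
- holder_small_floor (a point): The small holder: a round grey plastic cup fixed in the carrier, inside diameter 44 mm, outside 50 mm, for the small jar. The point is the centre of its inner floor, 7 mm above the bench; its rim is 20 mm above this point; z up.
- jar_large_center (a point): The large wide-mouth jar: upright round white plastic jar, 80 mm high, body 60 mm across, with an 18 mm high black screw cap 62 mm across, as wide as the jar: from above it is one black disc. The point is on its axis, half-way up (40 mm above its underside); z up.
- jar_medium_center (a point): The medium wide-mouth jar: upright round white plastic jar, 75 mm high, body 43 mm across, with an 18 mm high black screw cap 45 mm across, as wide as the jar: from above it is one black disc. The point is on its axis, half-way up (37.5 mm above its underside); z up.
- jar_small_center (a point): The small wide-mouth jar: upright round white plastic jar, 70 mm high, body 26 mm across, with an 18 mm high black screw cap 28 mm across, as wide as the jar: from above it is one black disc. The point is on its axis, half-way up (35 mm above its underside); z up.
- bottle_large_center (a point): The large narrow-necked bottle, a look-alike that stays where it is: upright round white plastic bottle, 95 mm high, body 60 mm across like the large jar's, but with white shoulders and a small black cap only 28 mm across. The point is on its axis, half-way up (47.5 mm above its underside); z up.
- bottle_medium_center (a point): The medium narrow-necked bottle, a look-alike that stays where it is: upright round white plastic bottle, 88 mm high, body 43 mm across like the medium jar's, but with white shoulders and a small black cap only 20 mm across. The point is on its axis, half-way up (44 mm above its underside); z up.
- bottle_small_center (a point): The small narrow-necked bottle, a look-alike that stays where it is: upright round white plastic bottle, 80 mm high, body 26 mm across like the small jar's, but with white shoulders and a small black cap only 12.6 mm across. The point is on its axis, half-way up (40 mm above its underside); z up.

How it is judged:
At the end, for the whole second after the job is handed in: Each jar stands at rest in the holder of its own size: its axis within 12 mm of the holder's, its underside less than 6 mm above the holder's floor, tilted less than 0.12 rad. Each bottle is within 25 mm of where it was and upright within 0.12 rad (horizontal distance between jar_large_center and holder_large_floor below 0.012 m and z of jar_large_center in the frame of holder_large_floor below 0.046 m and angle between each of jar_large_center, bottle_large_center, jar_medium_center, bottle_medium_center, jar_small_center, bottle_small_center's own z axis and vertical below 0.12 rad and linear speed of each of jar_large, jar_medium, jar_small below 0.02 m/s and distance of each of bottle_large_center, bottle_medium_center, bottle_small_center from where it was at the start of the episode below 0.025 m and horizontal distance between jar_medium_center and holder_medium_floor below 0.012 m and z of jar_medium_center in the frame of holder_medium_floor below 0.0435 m and horizontal distance between jar_small_center and holder_small_floor below 0.012 m and z of jar_small_center in the frame of holder_small_floor below 0.041 m); the robot touches nothing.
It fails at once if a jar is tipped by more than 0.6 rad (angle between any of jar_large_center, jar_medium_center, jar_small_center's own z axis and vertical above 0.6 rad).
It fails at once if a jar is dropped: free of the fingers and faster than 0.75 m/s ((contact force between jar_large and the fingers below 0.1 N and linear speed of jar_large above 0.75 m/s) or (contact force between jar_medium and the fingers below 0.1 N and linear speed of jar_medium above 0.75 m/s) or (contact force between jar_small and the fingers below 0.1 N and linear speed of jar_small above 0.75 m/s)).
It also fails if it takes over 88 s, if anything falls off the work surface, if the arm or the gripper's body presses on something with over 40 N, if the wrist force passes 120 N, or if a joint passes its speed limit or range.

### The arm

A 7-joint arm with a two-finger parallel gripper is mounted at the origin on the work surface. World frame = base frame: x ahead of the robot, y to its left, z up, the work surface at z = 0. Lengths are in m, angles in rad, forces in N, time in s.
With the tool pointing down it reaches from about 0.425 to 0.925 m from the base axis. Payload 6.8 kg.
Tool frame: the origin (TCP) lies midway between the tips of the shut fingers; the grasp point (between the pads) lies 19 mm behind it; z points along the fingers, y is the line along which they close (so a half turn about z gives the same grasp; the last joint's range is limited). The gripper opens to 85 mm and grips with 20 to 120 N. Pads are 22 mm wide; open, the fingers measure 114 mm over their backs; the gripper's body (76 mm by 85 mm) begins 54 mm behind the grasp point. The pads swing forward as they close: fully open they stand 13 mm farther back than shut.
Start: joints at [1.003, 0.477, 0.022, 1.555, -0.011, 1.109, -0.083], TCP at [0.3, -0.605, 0.231] pointing down, gripper open.
Joint ranges: [-2.96, 2.96], [-0.34, 2.1], [-1.41, 1.46], [0.24, 2.44], [-1.37, 4.51], [0.17, 1.92], [-2.96, 2.96]. Speed limits (rad/s): [2.39, 2.39, 3.14, 3.14, 3.14, 3.14, 3.14].

### API

Orientations are given as a unit quaternion [w, x, y, z].
In Python, from station import bot, imaging gives the robot as it stands.
- The arm moves only by the tool move_arm, never from a script. Its argument "commands" is a list that holds one entry, the list of rows, each a list of 7 numbers: the shift along the tool's x, y, z in m, then the turn, a rotation vector about the tool's x, y, z in degrees, then the finger opening in m, from 0 to 0.0854. In form: [[[x, y, z, rx, ry, rz, grip], ...]]. A call has 1 to 20 rows; each row shifts and turns the commanded pose from where the row before left it, along the tool's axes as they then stand; what a row does not reach is not made up. A row lasts 1/8 s, in which the tool goes at most 62.5 mm and 10.7 degrees, less where a joint would pass 70% of its speed; a pose out of reach is approached as far as the arm can. A call is refused whole if a number of a shift passes 0.0625 or a number of a turn 10.7, either way. A call with a gripper value outside its range is refused whole. The fingers move at their own pace and stop on an object; "squeeze" is the grip in N (left out, the last holds). Time passes only in rows, so rows that do not move let the fingers close. It gives the time, the measured TCP pose, the force, the opening and the grip force at its end, in the units of the state.
- bot.get_obs(): the state, without advancing time (a new reading comes with each control period).
- imaging.read_camera(name): name is "scene" or "top"; returns the picture (420x560x3 uint8, red, green, blue); there is no depth.
- imaging.calibration(name): a dict with "intrinsics" (3x3 intrinsics, pixels), "extrinsics" (4x4, takes a point from camera to world coordinates). Camera axes: x right, y down, z forward; pixel columns grow to the right and rows downward; lengths in m; the calibration is good to about 2 mm. A picture is of the moment at which its call begins. calibration takes no time and is no camera call.
- bot.hand_in(): hands the job in; it is judged then, once.
The state is a dict: "t": time; "q": joint angles; "joint_vel": joint speeds; "joint_torque": joint torques, N m; "eef_pos": TCP position; "tool_rot": TCP orientation; "contact_force": force on the tool from outside, world axes, zero at the start; "torque": the same for the moment, N m; "gripper_width": opening from 0.0 (shut) to 1.0 (fully open); "grasp_force": force on a finger pad.
Only numpy, scipy, OpenCV 4.12 (cv2) and the standard library are available. Lean on these libraries where they do the work, as an engineer would, in place of code of your own. Each camera call takes 0.05 s, during which the arm holds its last target. There are 200 camera calls.

## Working session

There is one attempt and no reset: what is moved stays moved. The work goes in short steps, Python scripts to look and compute and a tool call to move; the robot and the scene stay as the last step left them, time stands still between calls to the robot, and variables do not carry over. Pictures are saved under pics/ and viewed, at most 14 in all, crops included, and the job is handed in when it is done.

Besides the shell and the picture viewer there is one more tool, called by a JSON object that holds its "name" and its "arguments", one argument or row to a line. move_arm: Moves the arm, as the interface text tells. Its arguments: {"type":"object","properties":{"commands":{"type":"array","items":{"type":"array","items":{"type":"array","items":{"type":"number"}}}},"squeeze":{"type":"number"}},"required":["commands"]}

```bash
mkdir -p pics
python3 - <<'E'
from station import bot, imaging
import cv2
for n in("top","scene"):
    cv2.imwrite(f"pics/{n}0.png",cv2.resize(imaging.read_camera(n)[:,:,::-1],(784,588),interpolation=cv2.INTER_CUBIC))
    c=imaging.calibration(n);print(c["intrinsics"].round(1).tolist(),c["extrinsics"].round(4).tolist())
o=bot.get_obs();print(o["eef_pos"],o["tool_rot"],o["t"])
E
```

```text
[[537.2, 0.0, 280.6], [0.0, 537.2, 209.2], [0.0, 0.0, 1.0]] [[-0.0174, -0.9975, 0.068, 0.4594], [-0.9994, 0.0153, -0.0313, -0.0053], [0.0301, -0.0685, -0.9972, 1.1087], [0.0, 0.0, 0.0, 1.0]]
[[423.8, 0.0, 275.6], [0.0, 423.8, 211.1], [0.0, 0.0, 1.0]] [[0.0095, 0.7461, -0.6658, 1.0348], [0.9998, -0.0168, -0.0046, -0.0088], [-0.0146, -0.6656, -0.7462, 0.6168], [0.0, 0.0, 0.0, 1.0]]
[ 0.29930654 -0.60444132  0.23044479] [-7.54177610e-04  9.73685203e-01  2.27895815e-01 -2.33229795e-04] 0.1
```

View pics/top0.png

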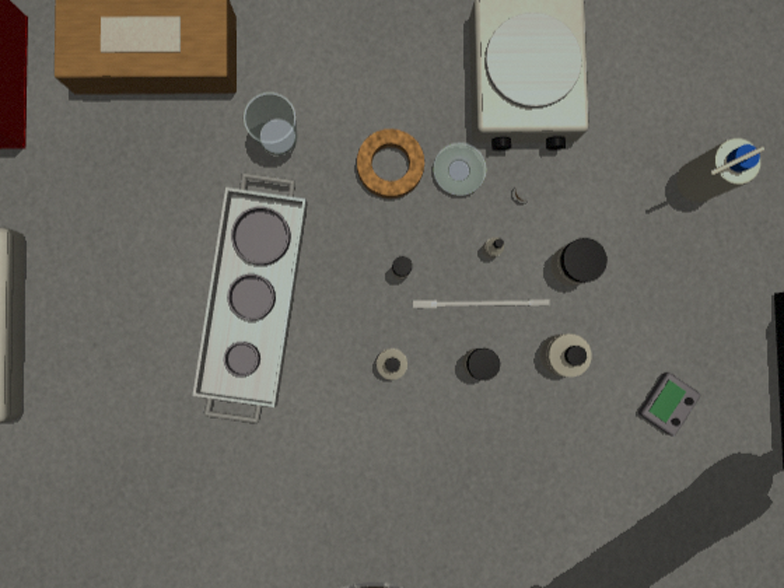

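View pics/scene0.png

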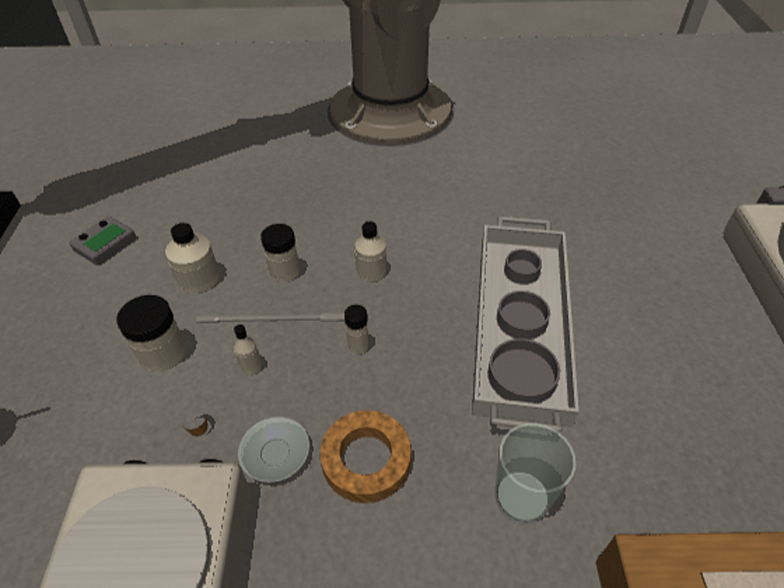

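The top view shows the caps of the jars at about (583,260) large, (483,364) medium and (402,267) small, and the holders at (261,237), (252,298) and (242,359), in 784-wide pixels. The bottles are at (570,356), (392,364) and (494,247). I'll refine these with blob centroids.

```bash
cat > h.py <<'E'
from station import bot, imaging
import cv2, numpy as np
C=imaging.calibration
def ray(n,u,v,z):
    c=C(n);K=c["intrinsics"];E=c["extrinsics"]
    d=E[:3,:3]@np.linalg.solve(K,[u,v,1]);o=E[:3,3]
    return (o+d*(z-o[2])/d[2])[:2]
def blob(im,u,v,thr,r):
    g=im.max(2).astype(int);m=((g<thr)).astype(np.uint8)
    n,l,s,c=cv2.connectedComponentsWithStats(m,connectivity=4)
    yy,xx=np.mgrid[:420,:560];k=l[int(v),int(u)]
    return c[k],s[k][[2,3,4]]
E
python3 - <<'E'
from h import *
im=imaging.read_camera("top")
for n,u,v,z in [("jl",583,260,.08),("jm",483,364,.075),("js",402,267,.07),("bl",575,356,.095),("bm",392,365,.088),("bs",498,243,.08)]:
    u/=1.4;v/=1.4
    c,s=blob(im,u,v,50,0);print(n,c.round(1),s,ray("top",*c,z).round(4),ray("top",u,v,z).round(4))
for n,u,v in [("hl",261,237),("hm",252,298),("hs",242,359)]:
    print(n,ray("top",u/1.4,v/1.4,.027).round(4), im[int(v/1.4),int(u/1.4)])
a=im[125:310,136:446,::-1];cv2.imwrite("pics/c1.png",cv2.resize(a,None,fx=2.5,fy=2.5,interpolation=cv2.INTER_CUBIC))
E
```

```text
jl [416.2 185.7] [ 33  32 815] [ 0.5712 -0.3017] [ 0.5712 -0.3021]
jm [344.5 260.2] [ 24  23 399] [ 0.4297 -0.1589] [ 0.43 -0.16]
js [279.5 210.7] [   560    420 230416] [ 0.5273 -0.0356] [ 0.5661 -0.0512]
bl [410.5 253.6] [ 16  14 170] [ 0.4405 -0.2818] [ 0.4391 -0.2823]
bm [279.7 260.1] [10  9 67] [ 0.4324 -0.034 ] [ 0.4313 -0.0345]
bs [355.2 173.9] [ 7  6 28] [ 0.5959 -0.1834] [ 0.5965 -0.1843]
hl [0.6169 0.1495] [113 110 109]
hm [0.5289 0.1628] [115 110 109]
hs [0.4421 0.1774] [109 104 106]
```

View pics/c1.png

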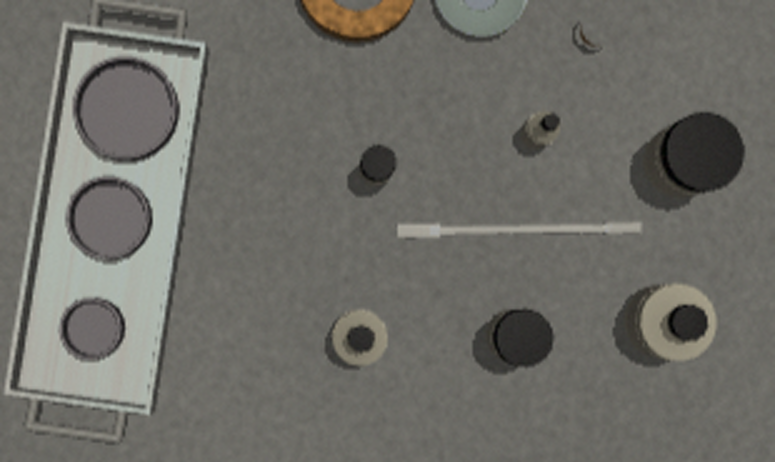

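The crop shows the small jar's cap at (378,162), medium (524,337), large (703,152), and holder centres at (126.5,109), (109.5,219) and (93,329). That is enough to start moving.

```bash
cat >> h.py <<'E'
from scipy.spatial.transform import Rotation as R
cr=lambda x,y:(136+(x+.5)/2.5-.5,125+(y+.5)/2.5-.5)
P={"jl":ray("top",*cr(703,152),.08),"jm":ray("top",*cr(524,337),.075),"js":ray("top",*cr(378,162),.07),
"hl":ray("top",*cr(126.5,109),.027),"hm":ray("top",*cr(109.5,219),.027),"hs":ray("top",*cr(93,329),.027)}
d=P["hl"]-P["hs"]; yaw=np.degrees(np.arctan2(d[1],d[0]))
def go(name,z):
    o=bot.get_obs();q=o["tool_rot"];r=R.from_quat([*q[1:],q[0]])
    t=np.r_[P[name],z]; print(name,"tool shift mm",(r.inv().apply(t-o["eef_pos"])*1e3).round(1))
    x=r.as_matrix()[:,0];print("turn z",np.degrees(np.arctan2(x[1],x[0])).round(2)-yaw.round(2),"eef",o["eef_pos"].round(4),"zax",r.as_matrix()[:,2].round(3),"w",o["gripper_width"],"F",o["contact_force"].round(1),"t",o["t"])
E
python3 - <<'E'
from h import *
for k in P: print(k,P[k].round(4))
print(yaw,np.linalg.norm(d)); go("jl",.2)
E
```

```text
jl [ 0.5716 -0.303 ]
jm [ 0.431  -0.1606]
js [ 0.5684 -0.0508]
hl [0.6189 0.1498]
hm [0.5301 0.1638]
hs [0.4423 0.1773]
-8.87569721166652 0.17869172342454995
jl tool shift mm [ 377.8 -149.3   30.7]
turn z 35.22 eef [ 0.2993 -0.6045  0.2306] zax [-0.001  0.001 -1.   ] w 0.9987361228895724 F [-0.  -0.3  0.3] t 0.15
```

{"name": "move_arm", "arguments": {
  "commands": [
    [[0,0,0,0,0,8.85,0.085],[0,0,0,0,0,8.85,0.085],[0,0,0,0,0,8.85,0.085],[0,0,0,0,0,8.85,0.085],[0,0,0,0,0,0,0.085]]
  ],
  "squeeze": 30
}}

```text
t: 0.78
eef_pos: [0.2996, -0.6046, 0.2309]
tool_rot: [-0.0, 0.997, -0.078, -0.0]
contact_force: [0.3, 0.4, -0.2]
gripper_width: 0.998
grasp_force: 0.0
```

Run:
```python
from h import *
go("jl",.15)
```

```text
jl tool shift mm [ 221.7 -340.3   80.9]
turn z -0.08000000000000007 eef [ 0.2996 -0.6046  0.2309] zax [-0.001  0.    -1.   ] w 0.9984908351014787 F [ 0.3  0.4 -0.2] t 0.775
```

{"name": "move_arm", "arguments": {
  "commands": [
    [[0.022,-0.034,0.006,0,0,0,0.085],[0.022,-0.034,0.006,0,0,0,0.085],[0.022,-0.034,0.006,0,0,0,0.085],[0.022,-0.034,0.006,0,0,0,0.085],[0.022,-0.034,0.006,0,0,0,0.085],[0.022,-0.034,0.006,0,0,0,0.085],[0.022,-0.034,0.006,0,0,0,0.085],[0.022,-0.034,0.006,0,0,0,0.085],[0.022,-0.034,0.006,0,0,0,0.085],[0.022,-0.034,0.006,0,0,0,0.085],[0,0,0,0,0,0,0.085],[0,0,0,0,0,0,0.085]]
  ]
}}

```text
t: 2.28
eef_pos: [0.5698, -0.3044, 0.1712]
tool_rot: [0.0, 0.997, -0.078, -0.0]
contact_force: [-0.5, -1.0, 0.4]
gripper_width: 0.991
grasp_force: 0.0
```

Run:
```python
from h import *
go("jl",.044)
im=imaging.read_camera("scene")[130:300,40:300,::-1];cv2.imwrite("pics/s1.png",cv2.resize(im,None,fx=3,fy=3,interpolation=cv2.INTER_CUBIC))
```

```text
jl tool shift mm [  1.6  -1.6 127.2]
turn z -0.08000000000000007 eef [ 0.5698 -0.3044  0.1712] zax [-0.001 -0.    -1.   ] w 0.9914156777391611 F [-0.5 -1.   0.4] t 2.275
```

View pics/s1.png

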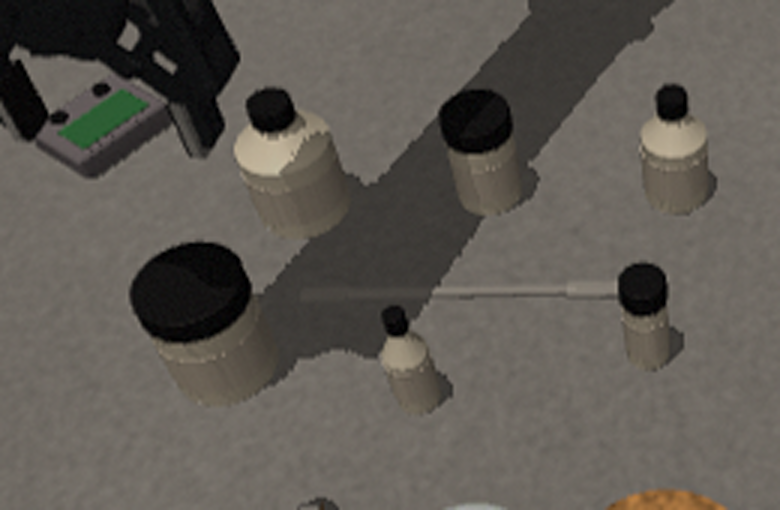

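The crop shows the large jar's cap at about (190,282), with the right fingertip at (205,155). I'll check this view against the top-camera estimate.

Run:
```python
from h import *
s=lambda x,y,z:print(ray("scene",40+(x+.5)/3-.5,130+(y+.5)/3-.5,z).round(4))
s(191,279,.08);s(476,115,.075);s(642,280,.07)
c=C("scene");E=np.linalg.inv(c["extrinsics"]);o=bot.get_obs()["eef_pos"]
for dy in(-.05,0,.05):
    p=c["intrinsics"]@(E@np.r_[o+[0,dy,.013],1])[:3];p=p[:2]/p[2];print((p-[40,130])*3)
```

```text
[ 0.5752 -0.3   ]
[ 0.4388 -0.1572]
[ 0.573  -0.0494]
[ 16.20936552 136.00178876]
[116.23350748 134.27605928]
[216.33018138 132.5490784 ]
```

{"name": "move_arm", "arguments": {
  "commands": [
    [[0.003,-0.002,0.03,0,0,0,0.085],[0,0,0.03,0,0,0,0.085],[0,0,0.03,0,0,0,0.085],[0,0,0.025,0,0,0,0.085],[0,0,0.012,0,0,0,0.085],[0,0,0,0,0,0,0.085],[0,0,0,0,0,0,0.07],[0,0,0,0,0,0,0.066],[0,0,0,0,0,0,0.06],[0,0,0,0,0,0,0.05],[0,0,0,0,0,0,0.05],[0,0,0,0,0,0,0.05],[0,0,0,0,0,0,0.05]]
  ],
  "squeeze": 35
}}

```text
t: 3.95
eef_pos: [0.5744, -0.3027, 0.0456]
tool_rot: [0.0, 0.997, -0.079, 0.001]
contact_force: [-0.8, 0.4, 6.8]
gripper_width: 0.715
grasp_force: 37.2
```

{"name": "move_arm", "arguments": {
  "commands": [
    [[0,0,-0.01,0,0,0,0.05],[0,0,-0.02,0,0,0,0.05],[0,0,-0.03,0,0,0,0.05],[0,0,-0.03,0,0,0,0.05],[0,0,-0.02,0,0,0,0.05],[0,0,-0.01,0,0,0,0.05],[0,0,0,0,0,0,0.05]]
  ]
}}

```text
t: 4.82
eef_pos: [0.5737, -0.3023, 0.1647]
tool_rot: [0.0, 0.997, -0.079, 0.0]
contact_force: [-0.4, 0.4, -2.5]
gripper_width: 0.716
grasp_force: 38.6
```

Run:
```python
from h import *
go("hl",.053)
im=imaging.read_camera("scene")[90:300,10:270,::-1];cv2.imwrite("pics/s2.png",cv2.resize(im,None,fx=2.5,fy=2.5,interpolation=cv2.INTER_CUBIC))
```

```text
hl tool shift mm [ -26.6 -453.5  111.6]
turn z -0.17999999999999972 eef [ 0.5737 -0.3023  0.1647] zax [ 0.001 -0.    -1.   ] w 0.7155153859159109 F [-0.4  0.4 -2.5] t 4.825
```

View pics/s2.png

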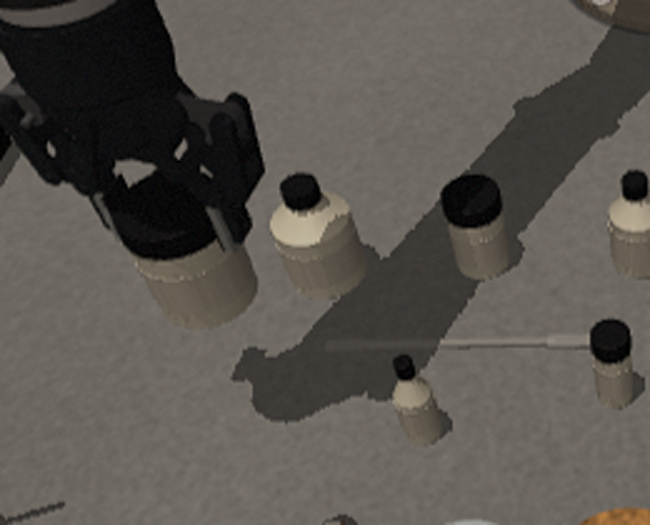

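The jar hangs upright at about (200,260), gripped by its cap. Next I carry it over the large holder.

{"name": "move_arm", "arguments": {
  "commands": [
    [[-0.001,-0.012,0,0,0,0,0.05],[-0.002,-0.024,0,0,0,0,0.05],[-0.002,-0.036,0,0,0,0,0.05],[-0.002,-0.036,0,0,0,0,0.05],[-0.002,-0.036,0,0,0,0,0.05],[-0.002,-0.036,0,0,0,0,0.05],[-0.002,-0.036,0,0,0,0,0.05],[-0.002,-0.036,0,0,0,0,0.05],[-0.002,-0.036,0,0,0,0,0.05],[-0.002,-0.036,0,0,0,0,0.05],[-0.002,-0.036,0,0,0,0,0.05],[-0.002,-0.036,0,0,0,0,0.05],[-0.002,-0.03,0,0,0,0,0.05],[-0.001,-0.018,0,0,0,0,0.05],[0,-0.009,0,0,0,0,0.05],[0,0,0,0,0,0,0.05],[0,0,0,0,0,0,0.05]]
  ]
}}

```text
t: 7.0
eef_pos: [0.6193, 0.1474, 0.1642]
tool_rot: [0.0, 0.997, -0.08, -0.0]
contact_force: [0.2, 0.2, -2.2]
gripper_width: 0.716
grasp_force: 38.5
```

Run:
```python
from h import *
go("hl",.0526)
im=imaging.read_camera("scene")[90:310,280:440,::-1];cv2.imwrite("pics/s3.png",cv2.resize(im,None,fx=2.5,fy=2.5,interpolation=cv2.INTER_CUBIC))
```

```text
hl tool shift mm [ -0.8  -2.3 111.6]
turn z -0.28999999999999915 eef [0.6193 0.1474 0.1642] zax [-0.    -0.001 -1.   ] w 0.7157148061974989 F [ 0.2  0.2 -2.2] t 7.0
```

View pics/s3.png

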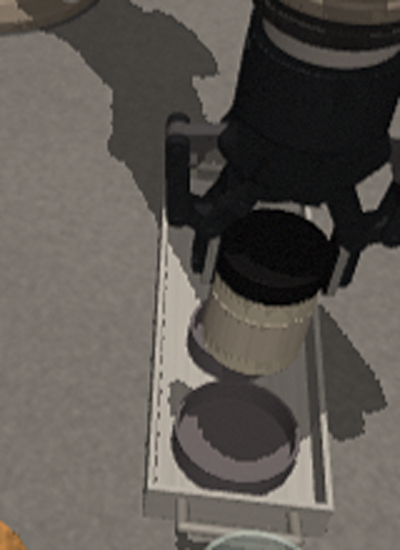

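The jar is at about (265,300), and the large holder at (237,435) is free below it (the offset is the oblique view). I'll lower it now.

{"name": "move_arm", "arguments": {
  "commands": [
    [[0,-0.002,0.015,0,0,0,0.05],[0,0,0.025,0,0,0,0.05],[0,0,0.025,0,0,0,0.05],[0,0,0.02,0,0,0,0.05],[0,0,0.01,0,0,0,0.05],[0,0,0.007,0,0,0,0.05],[0,0,0.004,0,0,0,0.05],[0,0,0.002,0,0,0,0.05],[0,0,0,0,0,0,0.05]]
  ]
}}

```text
t: 8.18
eef_pos: [0.6198, 0.1512, 0.0566]
tool_rot: [-0.0, 0.997, -0.079, 0.0]
contact_force: [-0.4, -0.2, -1.4]
gripper_width: 0.712
grasp_force: 38.5
```

{"name": "move_arm", "arguments": {
  "commands": [
    [[0,0.001,0.0015,0,0,0,0.05],[0,0,0.0015,0,0,0,0.05],[0,0,0.001,0,0,0,0.05],[0,0,0,0,0,0,0.05]]
  ]
}}

```text
t: 8.68
eef_pos: [0.6196, 0.1501, 0.0527]
tool_rot: [0.0, 0.997, -0.079, 0.0]
contact_force: [-0.1, -0.4, 2.9]
gripper_width: 0.715
grasp_force: 38.8
```

{"name": "move_arm", "arguments": {
  "commands": [
    [[0,0,0,0,0,0,0.064],[0,0,0,0,0,0,0.07],[0,0,0,0,0,0,0.085],[0,0,0,0,0,0,0.085],[0,0,0,0,0,0,0.085],[0,0,-0.015,0,0,0,0.085],[0,0,-0.04,0,0,0,0.085],[0,0,-0.04,0,0,0,0.085],[0,0,-0.02,0,0,0,0.085],[0,0,0,0,0,0,0.085]]
  ]
}}

```text
t: 9.93
eef_pos: [0.6208, 0.1506, 0.1702]
tool_rot: [-0.001, 0.997, -0.079, 0.002]
contact_force: [1.2, 1.2, 0.1]
gripper_width: 0.995
grasp_force: 0.0
```

Run:
```python
from h import *
go("jm",.042)
```

```text
jm tool shift mm [-139.   337.5  126.8]
turn z -0.1899999999999995 eef [0.6208 0.1506 0.1702] zax [ 0.005  0.002 -1.   ] w 0.9946081208346313 F [1.2 1.2 0.1] t 9.925
```

{"name": "move_arm", "arguments": {
  "commands": [
    [[-0.007,0.017,0,0,0,0,0.085],[-0.014,0.034,0,0,0,0,0.085],[-0.014,0.034,0,0,0,0,0.085],[-0.014,0.034,0,0,0,0,0.085],[-0.014,0.034,0,0,0,0,0.085],[-0.014,0.034,0,0,0,0,0.085],[-0.014,0.034,0,0,0,0,0.085],[-0.014,0.034,0,0,0,0,0.085],[-0.014,0.034,0,0,0,0,0.085],[-0.014,0.034,0,0,0,0,0.085],[-0.004,0.014,0,0,0,0,0.085],[0,0,0,0,0,0,0.085],[0,0,0,0,0,0,0.085]]
  ]
}}

```text
t: 11.55
eef_pos: [0.4316, -0.1599, 0.1671]
tool_rot: [-0.0, 0.997, -0.078, -0.0]
contact_force: [-0.3, -0.1, 0.7]
gripper_width: 0.997
grasp_force: 0.0
```

Run:
```python
from h import *
go("jm",.042)
im=imaging.read_camera("top")[:,:,::-1];cv2.imwrite("pics/t2.png",cv2.resize(im[100:310,120:440],None,fx=2.4,fy=2.4,interpolation=cv2.INTER_CUBIC))
```

```text
jm tool shift mm [ -0.5   0.8 125.1]
turn z -0.08999999999999986 eef [ 0.4316 -0.1599  0.1671] zax [-0.     0.001 -1.   ] w 0.9968368391379071 F [-0.3 -0.1  0.7] t 11.55
```

View pics/t2.png

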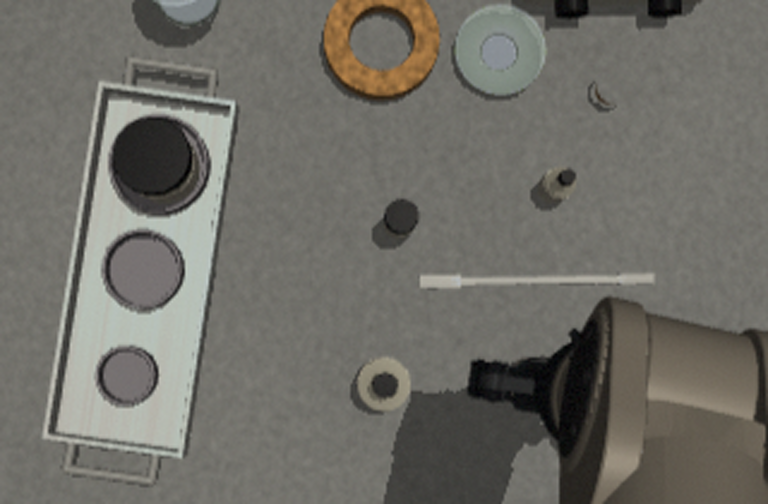

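The large jar stands in its holder, cap at (151,156); its top leans left and up in the picture from perspective. Now the medium jar.

{"name": "move_arm", "arguments": {
  "commands": [
    [[0.002,0.001,0.03,0,0,0,0.085],[0,0,0.03,0,0,0,0.085],[0,0,0.03,0,0,0,0.085],[0,0,0.023,0,0,0,0.085],[0,0,0.011,0,0,0,0.07],[0,0,0,0,0,0,0.06],[0,0,0,0,0,0,0.053],[0,0,0,0,0,0,0.049],[0,0,0,0,0,0,0.045],[0,0,0,0,0,0,0.035],[0,0,0,0,0,0,0.035],[0,0,0,0,0,0,0.035],[0,0,0,0,0,0,0.035]]
  ]
}}

```text
t: 13.22
eef_pos: [0.4339, -0.1622, 0.0442]
tool_rot: [-0.0, 0.997, -0.079, 0.001]
contact_force: [-0.3, 2.1, 8.1]
gripper_width: 0.519
grasp_force: 34.6
```

{"name": "move_arm", "arguments": {
  "commands": [
    [[0,0,-0.01,0,0,0,0.035],[0,0,-0.02,0,0,0,0.035],[0,0,-0.03,0,0,0,0.035],[0,0,-0.03,0,0,0,0.035],[0,0,-0.02,0,0,0,0.035],[0,0,-0.01,0,0,0,0.035],[0,0,0,0,0,0,0.035]]
  ]
}}

```text
t: 14.1
eef_pos: [0.433, -0.1625, 0.1637]
tool_rot: [0.0, 0.997, -0.079, 0.0]
contact_force: [0.2, -0.4, -1.6]
gripper_width: 0.515
grasp_force: 35.8
```

Run:
```python
from h import *
go("hm",.0512)
```

```text
hm tool shift mm [  44.3 -337.6  112.5]
turn z -0.1899999999999995 eef [ 0.433  -0.1625  0.1637] zax [ 0.001 -0.    -1.   ] w 0.5147922263295095 F [ 0.2 -0.4 -1.6] t 14.1
```

{"name": "move_arm", "arguments": {
  "commands": [
    [[0.002,-0.015,0,0,0,0,0.035],[0.004,-0.028,0,0,0,0,0.035],[0.004,-0.034,0,0,0,0,0.035],[0.005,-0.034,0,0,0,0,0.035],[0.005,-0.034,0,0,0,0,0.035],[0.005,-0.034,0,0,0,0,0.035],[0.005,-0.034,0,0,0,0,0.035],[0.005,-0.034,0,0,0,0,0.035],[0.004,-0.034,0,0,0,0,0.035],[0.003,-0.028,0,0,0,0,0.035],[0.002,-0.02,0,0,0,0,0.035],[0,-0.009,0,0,0,0,0.035],[0,0,0,0,0,0,0.035],[0,0,0,0,0,0,0.035]]
  ]
}}

```text
t: 15.85
eef_pos: [0.5294, 0.1631, 0.1631]
tool_rot: [0.0, 0.997, -0.08, -0.0]
contact_force: [-0.7, 0.4, -1.1]
gripper_width: 0.514
grasp_force: 35.9
```

Run:
```python
from h import *
go("hm",.0512)
im=imaging.read_camera("scene")[90:310,280:440,::-1];cv2.imwrite("pics/s4.png",cv2.resize(im,None,fx=2.5,fy=2.5,interpolation=cv2.INTER_CUBIC))
```

```text
hm tool shift mm [  0.6  -0.9 111.9]
turn z -0.2699999999999996 eef [0.5294 0.1631 0.1631] zax [-0.    -0.001 -1.   ] w 0.5139913442742039 F [-0.7  0.4 -1.1] t 15.85
```

View pics/s4.png

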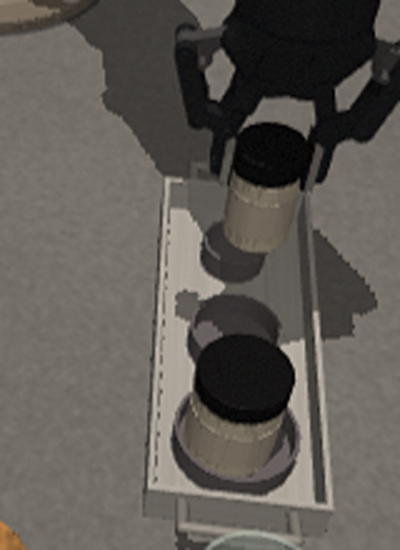

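The large jar stands upright in its cup at (245,410). The medium jar hangs upright over its own. I'll lower it.

{"name": "move_arm", "arguments": {
  "commands": [
    [[0,-0.001,0.015,0,0,0,0.035],[0,0,0.025,0,0,0,0.035],[0,0,0.025,0,0,0,0.035],[0,0,0.02,0,0,0,0.035],[0,0,0.01,0,0,0,0.035],[0,0,0.007,0,0,0,0.035],[0,0,0.004,0,0,0,0.035],[0,0,0.002,0,0,0,0.035],[0,0,0.0015,0,0,0,0.035],[0,0,0.001,0,0,0,0.035],[0,0,0,0,0,0,0.035]]
  ]
}}

```text
t: 17.27
eef_pos: [0.5297, 0.1655, 0.0529]
tool_rot: [-0.0, 0.997, -0.079, 0.0]
contact_force: [-0.2, 0.2, -1.1]
gripper_width: 0.516
grasp_force: 35.9
```

{"name": "move_arm", "arguments": {
  "commands": [
    [[0,0.001,0.001,0,0,0,0.035],[0,0,0.001,0,0,0,0.035],[0,0,0.0005,0,0,0,0.035],[0,0,0,0,0,0,0.035]]
  ]
}}

```text
t: 17.77
eef_pos: [0.5301, 0.1643, 0.0512]
tool_rot: [-0.0, 0.997, -0.079, 0.0]
contact_force: [-1.3, -0.6, 6.3]
gripper_width: 0.51
grasp_force: 36.5
```

{"name": "move_arm", "arguments": {
  "commands": [
    [[0,0,0,0,0,0,0.046],[0,0,0,0,0,0,0.052],[0,0,0,0,0,0,0.07],[0,0,0,0,0,0,0.07],[0,0,0,0,0,0,0.07],[0,0,-0.015,0,0,0,0.07],[0,0,-0.04,0,0,0,0.07],[0,0,-0.04,0,0,0,0.07],[0,0,-0.02,0,0,0,0.07],[0,0,0,0,0,0,0.07]]
  ]
}}

```text
t: 19.02
eef_pos: [0.5309, 0.165, 0.1679]
tool_rot: [-0.001, 0.997, -0.079, 0.002]
contact_force: [0.3, 0.5, -0.6]
gripper_width: 0.817
grasp_force: 0.0
```

Run:
```python
from h import *
go("js",.040)
```

```text
js tool shift mm [ 70.6 207.5 127.7]
turn z -0.17999999999999972 eef [0.5309 0.165  0.1679] zax [ 0.004  0.002 -1.   ] w 0.816982413774802 F [ 0.3  0.5 -0.6] t 19.025
```

{"name": "move_arm", "arguments": {
  "commands": [
    [[0.006,0.018,0,0,0,0,0.07],[0.012,0.034,0,0,0,0,0.07],[0.012,0.034,0,0,0,0,0.07],[0.012,0.034,0,0,0,0,0.07],[0.012,0.034,0,0,0,0,0.07],[0.012,0.034,0,0,0,0,0.07],[0.006,0.019,0,0,0,0,0.07],[0,0,0,0,0,0,0.07],[0,0,0,0,0,0,0.07]]
  ]
}}

```text
t: 20.15
eef_pos: [0.5674, -0.0507, 0.1646]
tool_rot: [-0.0, 0.997, -0.079, -0.001]
contact_force: [0.1, 0.3, -0.4]
gripper_width: 0.827
grasp_force: 0.0
```

Run:
```python
from h import *
go("js",.040)
im=imaging.read_camera("scene")[90:310,200:440,::-1];cv2.imwrite("pics/s5.png",cv2.resize(im,None,fx=2.6,fy=2.6,interpolation=cv2.INTER_CUBIC))
```

```text
js tool shift mm [ 1.300e+00 -1.000e-01  1.246e+02]
turn z -0.15999999999999837 eef [ 0.5674 -0.0507  0.1646] zax [-0.002  0.    -1.   ] w 0.82686608680921 F [ 0.1  0.3 -0.4] t 20.15
```

View pics/s5.png

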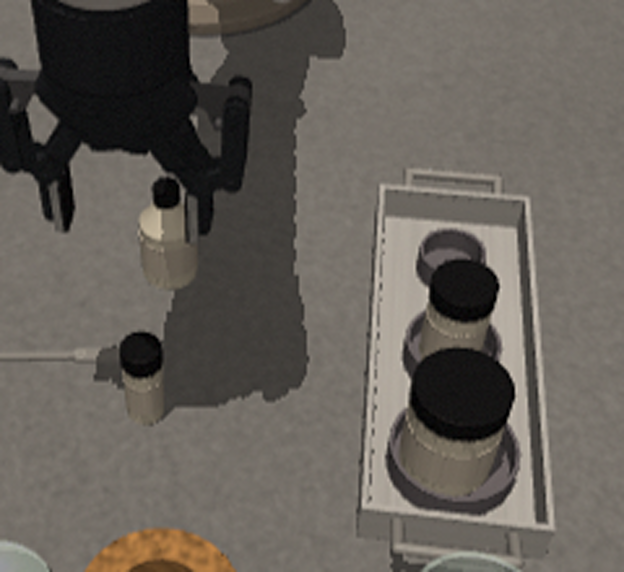

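Both jars stand in their cups, and the small jar's cap is at (141,352). I'll descend on it.

{"name": "move_arm", "arguments": {
  "commands": [
    [[0.003,0,0.03,0,0,0,0.07],[0,0,0.03,0,0,0,0.07],[0,0,0.03,0,0,0,0.07],[0,0,0.023,0,0,0,0.065],[0,0,0.01,0,0,0,0.055],[0,0,0,0,0,0,0.045],[0,0,0,0,0,0,0.037],[0,0,0,0,0,0,0.033],[0,0,0,0,0,0,0.029],[0,0,0,0,0,0,0.02],[0,0,0,0,0,0,0.018],[0,0,0,0,0,0,0.018],[0,0,0,0,0,0,0.018]]
  ],
  "squeeze": 30
}}

```text
t: 21.82
eef_pos: [0.5717, -0.0517, 0.0429]
tool_rot: [-0.0, 0.997, -0.079, 0.001]
contact_force: [-0.5, 0.8, 6.1]
gripper_width: 0.318
grasp_force: 29.5
```

{"name": "move_arm", "arguments": {
  "commands": [
    [[0,0,-0.01,0,0,0,0.018],[0,0,-0.02,0,0,0,0.018],[0,0,-0.03,0,0,0,0.018],[0,0,-0.03,0,0,0,0.018],[0,0,-0.02,0,0,0,0.018],[0,0,-0.01,0,0,0,0.018],[0,0,0,0,0,0,0.018]]
  ]
}}

```text
t: 22.7
eef_pos: [0.5711, -0.0518, 0.1627]
tool_rot: [-0.0, 0.997, -0.079, 0.0]
contact_force: [0.4, 1.0, -0.5]
gripper_width: 0.32
grasp_force: 29.6
```

Run:
```python
from h import *
go("hs",.049)
```

```text
hs tool shift mm [-163.4 -206.   113.6]
turn z -0.17999999999999972 eef [ 0.5711 -0.0518  0.1627] zax [ 0.001 -0.    -1.   ] w 0.32000084531663525 F [ 0.4  1.  -0.5] t 22.7
```

{"name": "move_arm", "arguments": {
  "commands": [
    [[-0.01,-0.012,0,0,0,0,0.018],[-0.018,-0.023,0,0,0,0,0.018],[-0.025,-0.032,0,0,0,0,0.018],[-0.027,-0.034,0,0,0,0,0.018],[-0.027,-0.034,0,0,0,0,0.018],[-0.025,-0.032,0,0,0,0,0.018],[-0.017,-0.022,0,0,0,0,0.018],[-0.01,-0.012,0,0,0,0,0.018],[-0.004,-0.005,0,0,0,0,0.018],[0,0,0,0,0,0,0.018],[0,0,0,0,0,0,0.018]]
  ]
}}

```text
t: 24.08
eef_pos: [0.443, 0.1763, 0.1622]
tool_rot: [0.0, 0.997, -0.08, 0.0]
contact_force: [-0.3, -0.7, -0.2]
gripper_width: 0.316
grasp_force: 29.6
```

Run:
```python
from h import *
go("hs",.0499)
im=imaging.read_camera("scene")[90:310,280:440,::-1];cv2.imwrite("pics/s6.png",cv2.resize(im,None,fx=2.5,fy=2.5,interpolation=cv2.INTER_CUBIC))
```

```text
hs tool shift mm [ -0.8  -0.9 112.3]
turn z -0.27999999999999936 eef [0.443  0.1763 0.1622] zax [ 0. -0. -1.] w 0.31633766307960487 F [-0.3 -0.7 -0.2] t 24.075
```

View pics/s6.png

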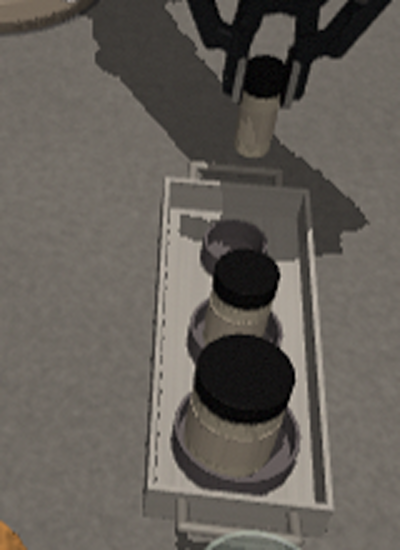

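The small jar hangs upright at (258,105), and its holder at (235,248) is free. I'll lower it.

{"name": "move_arm", "arguments": {
  "commands": [
    [[0,0,0.015,0,0,0,0.018],[0,0,0.025,0,0,0,0.018],[0,0,0.025,0,0,0,0.018],[0,0,0.02,0,0,0,0.018],[0,0,0.01,0,0,0,0.018],[0,0,0.007,0,0,0,0.018],[0,0,0.004,0,0,0,0.018],[0,0,0.002,0,0,0,0.018],[0,0,0.0015,0,0,0,0.018],[0,0,0.001,0,0,0,0.018],[0,0,0.001,0,0,0,0.018],[0,0,0.001,0,0,0,0.018],[0,0,0,0,0,0,0.018]]
  ]
}}

```text
t: 25.75
eef_pos: [0.4427, 0.1774, 0.0499]
tool_rot: [-0.0, 0.997, -0.079, 0.0]
contact_force: [-1.3, -0.7, 1.9]
gripper_width: 0.316
grasp_force: 29.6
```

{"name": "move_arm", "arguments": {
  "commands": [
    [[0,0,0.0005,0,0,0,0.018],[0,0,0,0,0,0,0.018],[0,0,0,0,0,0,0.029],[0,0,0,0,0,0,0.035],[0,0,0,0,0,0,0.055],[0,0,0,0,0,0,0.06],[0,0,0,0,0,0,0.06],[0,0,-0.015,0,0,0,0.06],[0,0,-0.04,0,0,0,0.06],[0,0,-0.04,0,0,0,0.06],[0,0,-0.04,0,0,0,0.06],[0,0.05,-0.03,0,0,0,0.06],[0,0.06,0,0,0,0,0.06],[0,0.06,0,0,0,0,0.06],[0,0.06,0,0,0,0,0.06],[0,0,0,0,0,0,0.06],[0,0,0,0,0,0,0.06]]
  ]
}}

```text
t: 27.88
eef_pos: [0.4065, -0.0492, 0.2151]
tool_rot: [-0.0, 0.997, -0.079, 0.001]
contact_force: [0.7, 0.7, -0.3]
gripper_width: 0.702
grasp_force: 0.0
```

Run:
```python
from h import *
im=imaging.read_camera("scene")[90:310,40:440,::-1];cv2.imwrite("pics/s7.png",cv2.resize(im,None,fx=2,fy=2,interpolation=cv2.INTER_CUBIC))
im=imaging.read_camera("top")[:,:,::-1];cv2.imwrite("pics/t7.png",cv2.resize(im[125:310,136:446],None,fx=2.5,fy=2.5,interpolation=cv2.INTER_CUBIC))
```

```text
(no output)
```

View pics/s7.png

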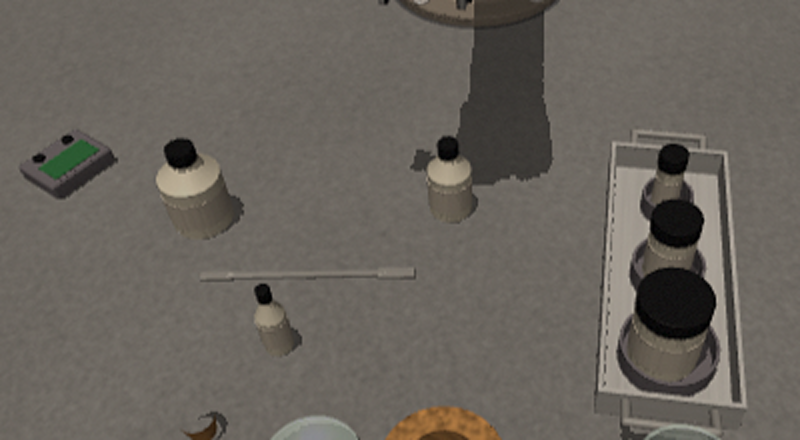

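View pics/t7.png

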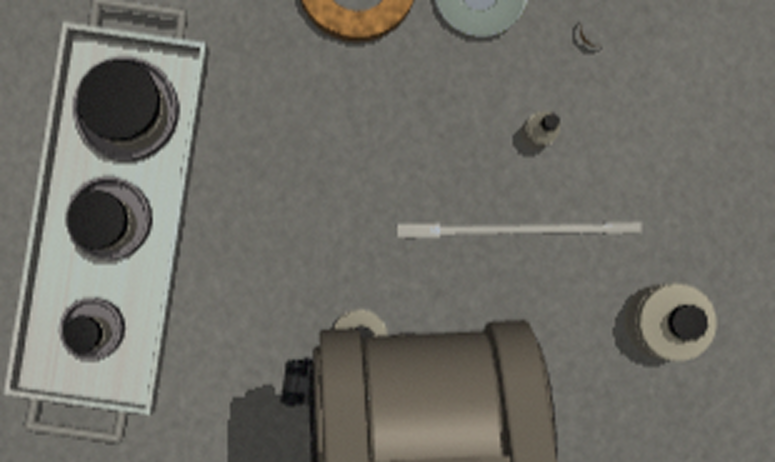

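All three jars stand upright in their own cups: caps at (118,100), (98,219) and (82,334) in the top crop, consistent with perspective at their height. The bottles have not moved, and the arm is clear.

Run:
```python
from h import *
for n,x,y,z in(("hl",118,100,.087),("hm",98,219,.082),("hs",82,334,.077)): print(n,((ray("top",*cr(x,y),z)-P[n])*1e3).round(1))
print(bot.hand_in())
```

```text
hl [-1.8 -2.2]
hm [-3.5  0.1]
hs [-2.9 -0.1]
the job is handed in; nothing more can be done
None
```

The large, medium and small jars each stand upright in the holder of their own size (within about 4 mm of its axis by the last picture), the three bottles look unmoved, the arm is clear, and the job was handed in at about 28 s; no verdict came back.

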